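# Step the tube reader's turret to the cross and start the reading

### The job

Set the tube reader for the test marked with a cross: push the turret's protruding tab around with a fingertip, without pinching it, until the pointer is on the cross marker, and only then press the read key fully down and let it come up again. Leave the loose markers lying in their wells and everything else on the bench where it is.

Things in the scene. Friction and masses are not known exactly. Their poses are not given: they have to be found in the camera images.
- reader: fixed white tube reader, 250 (x) x 270 (y) x 70 mm high with a flat grey top; origin at the centre of its underside, its x axis points from its front to its back
- turret_axis (a point): point on the turret's upright axis at the height of the reader's top face (70 mm above the table). The turret on it is a metal disc of radius 48 mm, 20 mm high, with a black hub of radius 26 mm, 42 mm high, and a small pointer nose that ends at radius 64 mm
- turret (a joint): turret angle in rad, positive anticlockwise seen from above, from -1.22 to 1.22. At 0 the pointer points along the reader's +x and the tab along its -x. It clicks into five stations, at -1.0, -0.5, 0, 0.5 and 1.0: 0 is a blank rest station without marker, where it starts or within 0.12 of it; the other four have a marker. Turning needs up to about 3 N at the tab's outer part; it stays where left, drawn lightly into the nearest station
- tab_end (a point): point in the middle of the tab's thickness and height, 90 mm from the turret axis and opposite to the pointer. The tab is an upright black fin that sticks out radially from the turret's disc from radius 44 to 102 mm; it is 12 mm thick and reaches from 6 to 44 mm above the reader's top. This point is 25 mm above the reader's top
- aim (a point): point straight out from the pointer at 90 mm from the turret axis, at the height of the reader's top: lies over a marker's centre when the pointer is at that marker
- tab_left: one half (6 mm) of the tab's thickness, whose flat face is pushed to turn the turret in the negative direction; its origin is on the turret axis, at the height of the reader's top, and its x axis points along the pointer
- tab_right: the other half of the tab, whose flat face is pushed to turn the turret in the positive direction; origin and axes as tab_left
- mark_cross: loose white disc marker, diameter 36 mm, 8 mm thick, with a cross of two 27 x 7 mm bars in raised black on top; origin at the centre of its underside. It lies in a 5 mm deep well of the reader's top, 90 mm from the turret axis; which marker lies at which station changes
- mark_bar: loose white disc marker, diameter 36 mm, 8 mm thick, with a single 27 x 7 mm bar in raised black on top; origin at the centre of its underside. It lies in a 5 mm deep well of the reader's top, 90 mm from the turret axis; which marker lies at which station changes
- mark_ring: loose white disc marker, diameter 36 mm, 8 mm thick, with a ring of 27 mm outer diameter in raised black on top; origin at the centre of its underside. It lies in a 5 mm deep well of the reader's top, 90 mm from the turret axis; which marker lies at which station changes
- mark_dot: loose white disc marker, diameter 36 mm, 8 mm thick, with a single dot of 12 mm diameter in raised black on top; origin at the centre of its underside. It lies in a 5 mm deep well of the reader's top, 90 mm from the turret axis; which marker lies at which station changes
- key (a joint): travel of the read key, 0 up to 0.006 m fully down; needs about 5 N to go fully down, springs back by itself
- key_top (a point): centre of the top face of the read key, a round black push button of radius 17 mm that stands 10 mm proud of its grey collar, on a white pod 75 mm square; the top is 52 mm above the table and moves with the key
- carton: white carton 125 x 170 x 85 mm packed with red-capped tubes; bystander, loose; origin at the centre of its underside
- tube_stand: grey block 46 mm square, 30 mm high, with one red-capped tube standing in it, 100 mm high in all; bystander, loose; origin at the centre of its underside
- wash_bottle: white squeeze bottle, diameter 72 mm, 190 mm high with its spout; bystander, loose; origin at the centre of its underside
- jar: jar, diameter 60 mm, 70 mm high; bystander, loose; origin at the centre of its underside
- marker: pen 130 mm long, 14 mm thick, lying along its own x; bystander, loose; origin at the centre of its underside
- tip_box: grey box 87 x 122 x 57 mm; bystander, loose; origin at the centre of its underside
- mark_tin: round tin, diameter 76 mm, 42 mm high; bystander, loose; origin at the centre of its underside
Things that resemble listed ones, but are neither listed nor needed, are in the scene too. What is shaped like the mark_cross but green is not meant. What is shaped like the part that bears key but yellow is not meant.

How it is judged:
On the way, in this order (a step that is already met when the one before it is completed fails the run):
1. the pointer is on the cross marker (horizontal distance between aim and mark_cross below 0.011 m and velocity of joint turret between -0.15 and 0.15 rad/s), for 0.3 s.
2. the read key is pressed down while the pointer is on the cross (value of joint key above 0.005 m and horizontal distance between aim and mark_cross below 0.011 m), for 0.05 s.
At the end, for the whole second after the job is handed in: the pointer's aim point lies within 11 mm (about 7 degrees) of the centre of the cross marker and the turret is at rest, the read key has been pressed at least 5 of its 6 mm and is up again, and all four markers lie in their wells (horizontal distance between aim and mark_cross below 0.011 m and value of joint key below 0.0015 m and velocity of joint turret between -0.05 and 0.05 rad/s and distance of each of mark_cross, mark_bar, mark_ring, mark_dot from where it was at the start of the episode below 0.012 m); the robot touches nothing.
It fails at once if the read key is pressed while the pointer is not on the cross marker (value of joint key above 0.004 m and horizontal distance between aim and mark_cross above 0.013 m).
It fails at once if the tab is pinched between the fingers (contact force between the fingers and tab_left above 3 N and contact force between the fingers and tab_right above 3 N).
It fails at once if a marker is lifted or pushed out of its well (height (world z) of any of mark_cross, mark_bar, mark_ring, mark_dot above 0.075 m or distance of any of mark_cross, mark_bar, mark_ring, mark_dot from where it was at the start of the episode above 0.012 m).
It fails at once if a bystander is moved by more than 20 mm (distance of any of carton, tube_stand, wash_bottle, jar, marker, tip_box, mark_tin from where it was at the start of the episode above 0.02 m).
It also fails if it takes over 45 s, if anything falls off the work surface, if the arm or the gripper's body presses on something with over 40 N, if the wrist force passes 120 N, or if a joint passes its speed limit or range.

### The arm

A 6-joint arm with a two-finger parallel gripper is mounted at the origin on the work surface. World frame = base frame: x ahead of the robot, y to its left, z up, the work surface at z = 0. Lengths are in m, angles in rad, forces in N, time in s.
With the tool pointing down it reaches from about 0.35 to 0.725 m from the base axis. Payload 4.3 kg.
Tool frame: the origin (TCP) lies midway between the tips of the shut fingers; the grasp point (between the pads) lies 19 mm behind it (manip.pinch_z is the distance from the TCP to the grasp point, in m); z points along the fingers, y is the direction in which the jaws open and shut (so a half turn about z gives the same grasp; the last joint's range is limited). The gripper opens to 85 mm and grips with 20 to 120 N. Pads are 22 mm wide; open, the fingers measure 114 mm over their backs; the gripper's body (76 mm by 85 mm) begins 54 mm behind the grasp point. The pads swing forward as they close: fully open they stand 13 mm farther back than shut.
Start: joints at [-1.417, 0.377, 0.081, 1.274, 0, 1.46], TCP at [0.15, -0.555, 0.231] pointing down, gripper open.
Joint ranges: [-2.72, 2.72], [-0.84, 1.66], [-1.02, 1.22], [-1.77, 2.12], [-1.37, 1.28], [-3.14, 3.14]. Speed limits (rad/s): [2.57, 2.57, 3.14, 3.14, 3.14, 3.14].

### API

Orientations are given as a unit quaternion [w, x, y, z].
In Python, from bench import manip gives the robot as it stands.
- The arm moves only by the shell command python3 -m pendant 'ROWS' [FORCE]. ROWS is a JSON object of lists of equal length, an entry for each row: "grip": the opening in per cent of the stroke, from 0 (shut) to 100 (fully open); "translation": the shift along the world's x, y, z in cm, a list of three; "twist": the turn about the world's z in rad. A call has 1 to 12 rows; each row shifts and turns the commanded pose from where the row before left it; what a row does not reach is not made up. A row lasts 1/8 s, in which the tool goes at most 62.5 mm and 10.7 degrees, less where a joint would pass 70% of its speed; a pose out of reach is approached as far as the arm can. A call with a gripper value outside its range is refused whole. The fingers move at their own pace and stop on an object; FORCE is the grip in N (left out, the last holds). Time passes only in rows, so rows that do not move let the fingers close. It gives the time, the measured TCP pose, the force and the opening at its end, in the units of the state.
- manip.get_state(): the state, without advancing time (a new reading comes with each control period).
- manip.camera(name): name is "scene" or "top"; returns a dict with "image" (384x512x3 uint8, red, green, blue), "z_map" (384x512 float32, m along the optical axis (not along the pixel's ray), 0 where there is no reading), "K" (3x3 intrinsics, pixels), "position" and "rotation" of the camera in the world. Camera axes: x right, y down, z forward; pixel columns grow to the right and rows downward; lengths in m; the calibration is good to about 2 mm. A picture is of the moment at which its call begins.
- manip.job_done(): hands the job in, once; it reports no verdict.
Trained networks look in a picture, given as the dict that the camera call returned (one of the last four; its "shot" number tells which), for a name from the list of things; names that differ only in an ending like _2 or _b are one class to them, and where a whole thing is asked for, a point or a joint stands for the part that bears it (a point fixed in the world has none). Each returns a list of dicts, best first, with "conf" (0 to 1); they miss things now and then, are a little off and sometimes report something else, mostly with a low value. They report only what shows in the picture. A call takes as long as a camera call. They do not tell look-alikes from the thing itself.
- manip.masks_of(thing, picture): "mask" (384x512 bool, what is visible of it) and "extent" ([left, top, width, height] in pixels, round what is visible of it).
The state is a dict: "t": time; "qpos": joint angles; "qd": joint speeds; "joint_torque": joint torques, N m; "tcp_pos": TCP position; "eef_rot": TCP orientation; "contact_force": force on the tool from outside, world axes, zero at the start; "moment": the same for the moment, N m; "opening": finger opening in m.
Only numpy, scipy, OpenCV 4.12 (cv2) and the standard library are available. Lean on these libraries where they do the work, as an engineer would, in place of code of your own. Each camera call takes 0.05 s, during which the arm holds its last target. There are 200 camera calls.

## Working session

There is one attempt and no reset: what is moved stays moved. The work goes in short steps, Python scripts to look and compute and a shell command to move; the robot and the scene stay as the last step left them, time stands still between calls to the robot, and variables do not carry over. Pictures are saved under pics/ and viewed, about 8 in all and at most 12, crops included, and the job is handed in when it is done.

```bash
mkdir -p pics; cat > h.py <<'E'
import numpy as np, cv2
from bench import manip
def world(p,mask=None):
    z=p["z_map"]; v,u=np.nonzero((z>0)&(mask if mask is not None else True))
    d=z[v,u]; K=p["K"]; c=np.stack([(u-K[0,2])/K[0,0]*d,(v-K[1,2])/K[1,1]*d,d],1)
    return c@np.array(p["rotation"]).T+np.array(p["position"]),u,v
def save(p,name,crop=None,s=1):
    im=p["image"][:,:,::-1]
    if crop: x0,y0,x1,y1=crop; im=im[y0:y1,x0:x1]
    cv2.imwrite("pics/"+name,cv2.resize(im,None,fx=s,fy=s,interpolation=cv2.INTER_CUBIC))
E
python3 - <<'E'
from h import *
s=manip.get_state(); print(s["t"],s["tcp_pos"],s["eef_rot"],s["opening"])
ps={n:manip.camera(n) for n in("top","scene")}
for n,p in ps.items():
    save(p,n+"0.png",s=1.5); print(n,p["position"])
for n,p in ps.items():
  for t in["reader","turret","tab_end","tab_left","mark_cross","mark_bar","mark_ring","mark_dot","key","carton","tube_stand","wash_bottle","jar","marker","tip_box","mark_tin"]:
    for r in manip.masks_of(t,p)[:3]:
        w,u,v=world(p,r["mask"])
        if len(w): print(n,t,round(r["conf"],2),r["extent"],np.median(w,0).round(3),w.min(0).round(3),w.max(0).round(3))
E
```

```text
0.0 [ 0.14985597 -0.55444924  0.2303373 ] [-1.02889508e-03  9.91312548e-01  1.31523283e-01 -6.82839192e-06] 0.08522266238556855
top [0.28993967 0.02391542 1.20682725]
scene [ 0.97300974 -0.81054494  1.63073617]Traceback (most recent call last):
  File "<stdin>", line 9, in <module>
  File "h.py", line 6, in world
    return c@np.array(p["rotation"]).T+np.array(p["position"]),u,v
           ~^~~~~~~~~~~~~~~~~~~~~~~~~~
ValueError: matmul: Input operand 1 has a mismatch in its core dimension 0, with gufunc signature (n?,k),(k,m?)->(n?,m?) (size 4 is different from 3)
```

Rotation is a quaternion.

```bash
sed -i 's/np.array(p\["rotation"\]).T/rot(p).T/' h.py; cat >> h.py <<'E'
from scipy.spatial.transform import Rotation as R
def rot(p):
    q=p["rotation"]; return R.from_quat([q[1],q[2],q[3],q[0]]).as_matrix()
E
python3 - <<'E'
from h import *
ps={n:manip.camera(n) for n in("top","scene")}
for n,p in ps.items():
    save(p,n+"0.png",s=1.5)
  
  
for n,p in ps.items():
  for t in["reader","turret","tab_end","tab_left","mark_cross","mark_bar","mark_ring","mark_dot","key","carton","tube_stand","wash_bottle","jar","marker","tip_box","mark_tin"]:
    for r in manip.masks_of(t,p)[:3]:
        w,u,v=world(p,r["mask"])
        if len(w): print(n,t,round(r["conf"],2),r["extent"],np.median(w,0).round(3),w.min(0).round(3),w.max(0).round(3))
E
```

```text
top reader 0.6 [221.9, 116.9, 101.6, 91.0] [ 0.593 -0.038  0.07 ] [ 0.481 -0.189 -0.003] [0.76  0.108 0.121]
top reader 0.36 [256.7, 139.1, 37.0, 61.1] [ 0.595 -0.038  0.092] [ 0.5   -0.087  0.065] [0.673 0.008 0.121]
top turret 0.95 [254.5, 141.4, 36.1, 58.7] [ 0.593 -0.038  0.092] [ 0.5   -0.085  0.065] [0.661 0.008 0.121]
top turret 0.17 [255.3, 132.8, 8.1, 10.4] [ 0.681 -0.001  0.074] [ 0.664 -0.015  0.068] [0.697 0.014 0.081]
top tab_end 0.85 [255.8, 141.6, 35.3, 56.1] [ 0.594 -0.038  0.092] [ 0.5   -0.086  0.07 ] [0.661 0.005 0.121]
top mark_cross 0.66 [255.1, 133.4, 7.7, 11.1] [ 0.682 -0.001  0.073] [ 0.664 -0.015  0.066] [0.7   0.017 0.081]
top mark_bar 0.58 [239.7, 141.7, 11.7, 11.1] [0.654 0.034 0.073] [0.637 0.014 0.061] [0.674 0.051 0.083]
top mark_ring 0.54 [293.4, 142.7, 8.2, 13.9] [ 0.646 -0.119  0.074] [ 0.629 -0.134  0.064] [ 0.662 -0.104  0.079]
top mark_dot 0.43 [282.3, 134.3, 14.4, 11.1] [ 0.677 -0.088  0.072] [ 0.659 -0.106  0.064] [ 0.696 -0.07   0.079]
top key 0.54 [404.4, 280.0, 12.6, 15.1] [ 0.259 -0.42   0.051] [ 0.243 -0.439  0.039] [ 0.273 -0.405  0.058]
t
[... 2767 characters left out ...]
 [0.604 0.573 0.105]
scene carton 0.73 [326.3, 131.4, 20.7, 37.8] [0.702 0.361 0.096] [ 0.659  0.344 -0.007] [0.733 0.525 0.191]
scene tube_stand 0.5 [170.0, 220.2, 19.5, 18.0] [ 0.328 -0.218  0.029] [ 0.281 -0.238 -0.009] [ 0.35  -0.173  0.106]
scene wash_bottle 0.81 [326.6, 131.1, 18.3, 38.1] [0.701 0.363 0.097] [ 0.641  0.344 -0.011] [0.733 0.525 0.191]
scene jar 0.52 [246.9, 284.1, 15.5, 25.0] [ 0.697 -0.307  0.066] [ 0.66  -0.33  -0.005] [ 0.723 -0.246  0.079]
scene tip_box 0.57 [142.3, 266.1, 37.4, 42.8] [ 0.409 -0.439  0.056] [ 0.334 -0.501 -0.005] [ 0.457 -0.362  0.069]
scene mark_tin 0.95 [213.6, 309.5, 20.2, 21.2] [ 0.647 -0.426  0.041] [ 0.605 -0.461 -0.004] [ 0.681 -0.388  0.053]
```

View pics/top0.png

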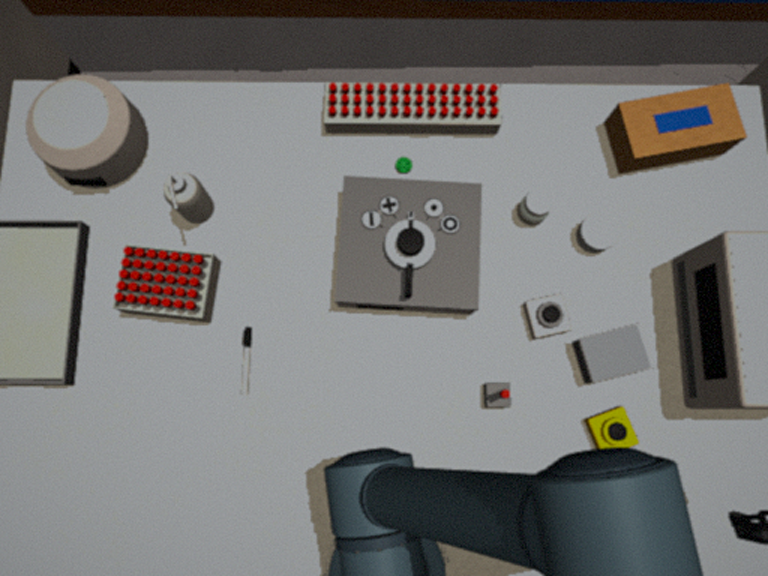

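View pics/scene0.png

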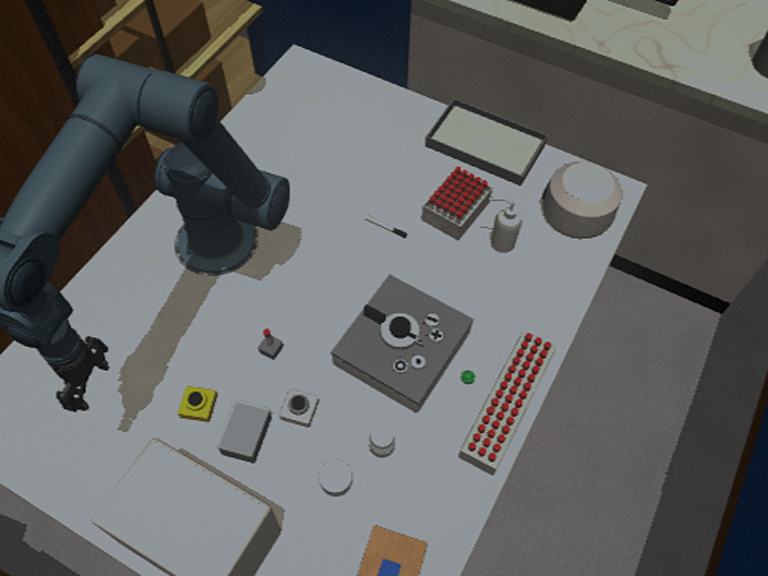

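Top picture: the white cross marker is at about (389,205), the bar at (371,219), the dot at (433,208) and the ring at (450,224). The turret is at (410,243) with its tab pointing down to (406,295). The white-pod key is at (550,315), with the yellow look-alike at (617,432) and the green look-alike at (403,165). The cross is at station +0.5, so I push the tab towards -y from its +y side. I'll move above that side with the fingers shut.

```bash
python3 -m pendant '{"grip":[0,0,0,0,0,0,0,0,0,0,0,0],"translation":[[3,4.8,0],[3,4.8,0],[3,4.8,0],[3,4.8,0],[3,4.8,0],[3,4.8,0],[3,4.8,0],[3,4.8,0],[3,4.8,0],[3,4.8,0],[3,4.8,0],[3,4.8,0]],"twist":[0,0,0,0,0,0,0,0,0,0,0,0]}' 30
python3 - <<'E'
from h import *
from scipy.optimize import least_squares
p=manip.camera("top"); q=manip.camera("scene"); save(q,"scene1.png",(200,150,330,280),5)
for c in(p,q):
    g=[]
    for t in["mark_cross","mark_bar","mark_ring","mark_dot","key","turret","tab_end"]:
        for r in manip.masks_of(t,c)[:2]:
            w,u,v=world(c,r["mask"]); print(t,round(r["conf"],2),np.median(w,0).round(4))
    w,u,v=world(c)
    m=(abs(w[:,0]-.59)<.13)&(abs(w[:,1]+.04)<.1)
    hub=w[m&(abs(w[:,2]-.112)<.004)]; print("z.112 pts",len(hub),hub.mean(0).round(4))
    hh=hub[hub[:,0]>.56]; tt=hub[hub[:,0]<.545]
    print("hub",hh.mean(0).round(4),"tab",tt.mean(0).round(4),tt.min(0).round(3),tt.max(0).round(3))
    near=w[(w[:,2]>.15)&(w[:,2]<.27)&(np.hypot(w[:,0]-.51,w[:,1]-.02)<.06)]; print("gripper",len(near),near.mean(0) if len(near) else '')
E
```

```text
t: 3.4
tcp_pos: [0.5109, 0.0226, 0.2316]
eef_rot: [0.0, 0.991, 0.132, 0.0]
contact_force: [0.2, -1.0, -0.1]
opening: 0.0003
mark_cross 0.66 [ 0.584  -0.1242  0.0699]
mark_ring 0.69 [ 0.6875 -0.2864  0.0666]
mark_ring 0.61 [ 0.6462 -0.119   0.0736]
key 0.53 [ 0.2581 -0.4198  0.051 ]
key 0.5 [ 0.4762 -0.3095  0.0518]
turret 0.32 [ 0.6455 -0.1185  0.0737]
tab_end 0.53 [ 0.5968 -0.0738  0.0897]
z.112 pts 0 [nan nan nan]<stdin>:11: RuntimeWarning: Mean of empty slice.
  ret = um.true_divide(
<stdin>:13: RuntimeWarning: Mean of empty slice.
Traceback (most recent call last):
ValueError: zero-size array to reduction operation minimum which has no identity
```

View pics/scene1.png

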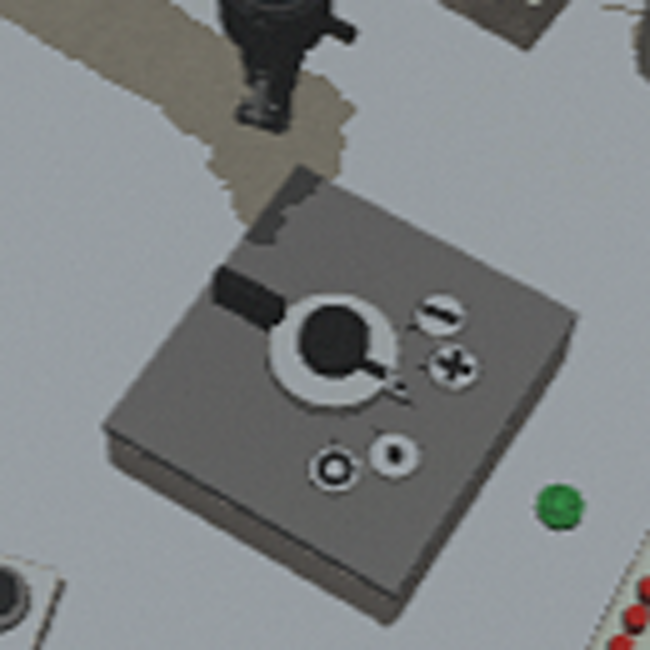

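The scene picture shows the shut fingertips at crop (265,128), above the +y side of the tab at (245,297). The pointer at (385,380) is on the blank station, and the cross is at (455,367), next on the +y side. I'll measure from this camera and check its bias against the known TCP.

```bash
cat >> h.py <<'E'
def tur(name="scene"):
    q=manip.camera(name); w,u,v=world(q)
    m=(abs(w[:,0]-.59)<.13)&(abs(w[:,1]+.045)<.1)
    bl=q["image"][v,u].max(1)<60
    hub=w[m&bl&(w[:,2]>.104)&(w[:,2]<.12)]
    hh=hub[np.hypot(hub[:,0]-.596,hub[:,1]+.046)<.03]; tt=hub[np.hypot(hub[:,0]-.596,hub[:,1]+.046)>.055]
    a=hh.mean(0); print(len(hh),len(tt),"hub",a.round(4),"tab",tt.mean(0).round(4) if len(tt) else "")
    out={}
    for t in["mark_cross","mark_bar","mark_ring","mark_dot"]:
        for r in manip.masks_of(t,q)[:2]:
            x,_,_=world(q,r["mask"]); x=np.median(x,0)
            rr=np.hypot(*(x-a)[:2]); print(t,round(r["conf"],2),x.round(4),"r",rr.round(3),"ang",np.arctan2(*(x-a)[[1,0]]).round(3))
    if len(tt):
        d=a-tt.mean(0); print("pointer ang",np.arctan2(d[1],d[0]).round(3),"r",np.hypot(*d[:2]).round(3))
    return q,w
E
python3 - <<'E'
from h import *
q,w=tur()
s=manip.get_state(); P=np.array(s["tcp_pos"]); K=q["K"]
c=rot(q).T@(P-np.array(q["position"])); print("tcp proj",c[0]/c[2]*K[0,0]+K[0,2],c[1]/c[2]*K[1,1]+K[1,2])
g=w[(np.linalg.norm(w-P,axis=1)<.03)]; print(P,g.mean(0),g.min(0),g.max(0))
for r in manip.masks_of("key",q): x,_,_=world(q,r["mask"]); print(r["conf"],np.median(x,0))
# reader top yaw
m=(abs(w[:,2]-.07)<.004)&(abs(w[:,0]-.6)<.17)&(abs(w[:,1]+.04)<.18)
print(cv2.minAreaRect(w[m][:,:2].astype(np.float32)))
E
```

```text
123 38 hub [ 0.6026 -0.0465  0.1112] tab [ 0.5213 -0.0422  0.1112]
mark_cross 0.5 [ 0.792  -0.0414  0.0072] r 0.189 ang 0.027
mark_bar 0.41 [0.6547 0.0251 0.0719] r 0.089 ang 0.941
mark_ring 0.39 [ 0.6454 -0.1243  0.0738] r 0.089 ang -1.068
pointer ang -0.052 r 0.081
tcp proj 253.1946774768913 174.72045644612177
[0.50980637 0.02031945 0.2314376 ] [0.51700805 0.01139963 0.24527841] [0.50888093 0.00316648 0.23148807] [0.51902193 0.01910045 0.25758454]
0.62 [ 0.47523942 -0.31786065  0.05251602]
0.42 [ 0.25925888 -0.42969024  0.04965322]
((0.6106719970703125, -0.046329036355018616), (0.27402740716934204, 0.250630259513855), 86.85884094238281)
```

```bash
python3 -m pendant '{"grip":[0,0,0,0,0,0,0,0],"translation":[[0,0,-5],[0,0,-5],[0,0,-3],[0,0,-1.6],[0,-1,0],[0,-1,0],[0,-0.8,0],[0,0,0]],"twist":[0,0,0,0,0,0,0,0]}'
python3 - <<'E'
from h import *
q,w=tur(); save(q,"scene2.png",(200,150,330,280),5)
E
```

```text
t: 5.15
tcp_pos: [0.5107, -0.0081, 0.0861]
eef_rot: [0.0, 0.991, 0.131, 0.001]
contact_force: [0.0, 1.3, 0.4]
opening: -0.0004
130 41 hub [ 0.6023 -0.0463  0.111 ] tab [ 0.5239 -0.0427  0.1111]
mark_cross 0.6 [ 0.7911 -0.039   0.0083] r 0.189 ang 0.039
mark_cross 0.48 [ 0.6823 -0.0083  0.0728] r 0.089 ang 0.444
mark_ring 0.55 [ 0.6459 -0.1239  0.0719] r 0.089 ang -1.06
mark_dot 0.65 [ 0.6783 -0.0944  0.0722] r 0.09 ang -0.565
mark_dot 0.4 [0.6516 0.025  0.073 ] r 0.087 ang 0.966
pointer ang -0.046 r 0.079
```

View pics/scene2.png

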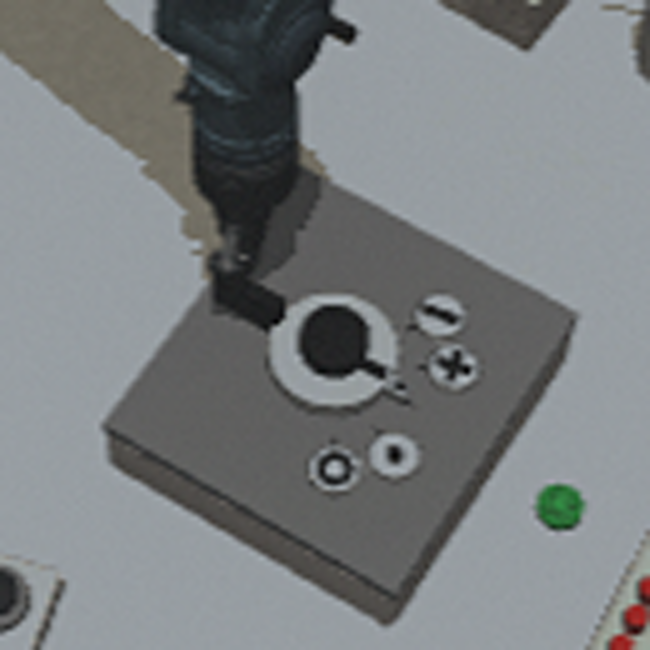

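The fingertip is beside the tab's +y face, nothing has moved yet, and the cross is confirmed at bearing 0.444. Next I push.

```bash
python3 -m pendant '{"grip":[0,0,0,0,0,0,0,0,0,0],"translation":[[0,-0.5,0],[0,-0.5,0],[0,-0.5,0],[0,-0.5,0],[0,-0.5,0],[0,-0.5,0],[0.1,-0.5,0],[0.1,-0.5,0],[0,0,0],[0,0,0]],"twist":[0,0,0,0,0,0,0,0,0,0]}'
python3 - <<'E'
from h import *
q,w=tur()
E
```

```text
t: 6.65
tcp_pos: [0.512, -0.0472, 0.0853]
eef_rot: [0.0, 0.991, 0.131, 0.0]
contact_force: [-1.1, 0.4, 0.8]
opening: -0.0001
128 44 hub [ 0.6019 -0.0471  0.1115] tab [ 0.5287 -0.0795  0.1113]
mark_cross 0.43 [ 0.6824 -0.0099  0.0724] r 0.089 ang 0.433
mark_cross 0.18 [ 0.6172 -0.0739  0.0694] r 0.031 ang -1.05
mark_bar 0.55 [0.6528 0.0266 0.0715] r 0.09 ang 0.966
mark_ring 0.63 [ 0.6457 -0.1239  0.0734] r 0.088 ang -1.052
mark_dot 0.45 [ 0.5976 -0.0615  0.092 ] r 0.015 ang -1.86
pointer ang 0.417 r 0.08
```

The pointer is at 0.417 against the cross at 0.44, within tolerance. I'll back off and raise, then recheck.

```bash
python3 -m pendant '{"grip":[0,0,0,0,0,0],"translation":[[0,1.5,0],[0,2,0],[0,0,5],[0,0,5],[0,0,2],[0,0,0]],"twist":[0,0,0,0,0,0]}'
python3 - <<'E'
from h import *
q,w=tur(); save(q,"scene3.png",(200,150,330,280),5)
for n in("scene",):
  for r in manip.masks_of("key",q):
    x,u,v=world(q,r["mask"]); print(r["conf"],np.median(x,0))
    if abs(np.median(x[:,0])-.475)<.02:
        t=x[(abs(x[:,2]-.052)<.004)]; print("key top",t.mean(0),len(t),t.min(0),t.max(0))
E
```

```text
t: 7.65
tcp_pos: [0.5133, -0.0114, 0.2071]
eef_rot: [0.0, 0.991, 0.132, 0.002]
contact_force: [0.2, -0.6, 0.5]
opening: -0.0002
131 43 hub [ 0.6023 -0.0476  0.111 ] tab [ 0.53   -0.0811  0.112 ]
mark_cross 0.59 [ 0.6818 -0.0085  0.0736] r 0.089 ang 0.457
mark_bar 0.49 [ 0.4759 -0.3164  0.0513] r 0.297 ang -2.01
mark_bar 0.47 [0.6535 0.0254 0.0737] r 0.089 ang 0.958
pointer ang 0.434 r 0.08
0.53 [ 0.25643573 -0.42845631  0.0497182 ]
0.5 [ 0.47667359 -0.31697194  0.05201301]
key top [ 0.47572785 -0.31737964  0.05147936] 30 [ 0.46262775 -0.33059774  0.04823203] [ 0.48801217 -0.30667723  0.05569083]
```

View pics/scene3.png

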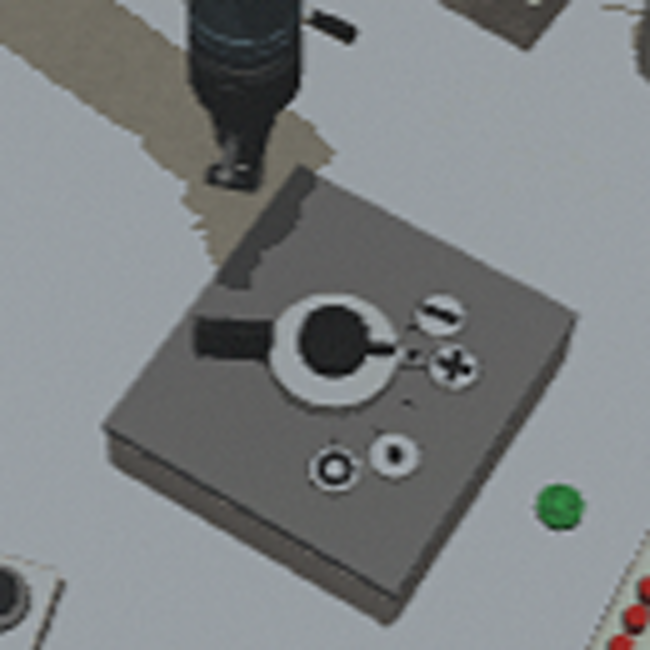

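The pointer now lines up with the cross marker: nose at (385,348), cross at (455,367). All four markers are in their wells. I'll go above the key.

```bash
python3 -m pendant '{"grip":[0,0,0,0,0,0,0,0,0,0],"translation":[[-0.6,-5.1,0],[-0.6,-5.1,0],[-0.6,-5.1,0],[-0.6,-5.1,0],[-0.7,-5.1,0],[-0.7,-5.1,0],[0,0,-5],[0,0,-5],[0,0,-3.5],[0,0,0]],"twist":[0,0,0,0,0,0,0,0,0,0]}'
python3 - <<'E'
from h import *
q=manip.camera("scene"); save(q,"scene4.png",(140,210,260,310),5)
E
```

```text
t: 9.2
tcp_pos: [0.471, -0.3158, 0.0666]
eef_rot: [-0.003, 0.991, 0.131, -0.003]
contact_force: [0.2, 0.0, 0.3]
opening: 0.0
```

View pics/scene4.png

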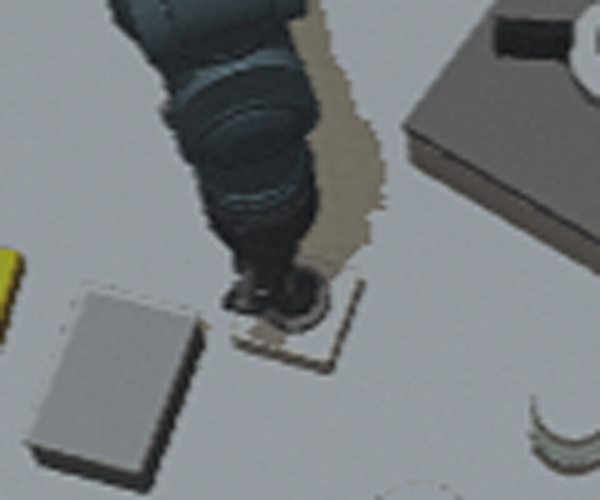

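The fingertips are just above the key, about 5 mm short in x. I correct that and press.

```bash
python3 -m pendant '{"grip":[0,0,0,0,0,0,0],"translation":[[0.5,-0.1,0],[0,0,-0.8],[0,0,-0.5],[0,0,-0.4],[0,0,-0.3],[0,0,-0.2],[0,0,0]],"twist":[0,0,0,0,0,0,0]}'
```

```text
t: 10.12
tcp_pos: [0.4788, -0.319, 0.0485]
eef_rot: [-0.0, 0.991, 0.132, -0.0]
contact_force: [-1.4, 0.6, 3.8]
opening: -0.0002
```

```bash
python3 -m pendant '{"grip":[0,0,0],"translation":[[0,0,-0.2],[0,0,-0.2],[0,0,0]],"twist":[0,0,0]}'
```

```text
t: 10.5
tcp_pos: [0.4789, -0.3191, 0.0459]
eef_rot: [0.0, 0.991, 0.132, 0.0]
contact_force: [-4.3, 4.4, 14.4]
opening: 0.0001
```

At 14 N, against the 5 N needed, the key is on its stop. I'll press slightly more to be sure, then lift and retreat.

```bash
python3 -m pendant '{"grip":[0,0],"translation":[[0,0,-0.1],[0,0,0]],"twist":[0,0]}'; python3 -m pendant '{"grip":[0,0,0,0,0,0],"translation":[[0,0,1],[0,0,4],[0,0,5],[-2,-3,5],[-4,-4,0],[0,0,0]],"twist":[0,0,0,0,0,0]}'
python3 - <<'E'
from h import *
q,w=tur(); save(q,"scene5.png",(140,150,340,300),4)
for r in manip.masks_of("key",q):
    x,u,v=world(q,r["mask"]); print(r["conf"],np.median(x,0))
E
```

```text
t: 10.75
tcp_pos: [0.479, -0.3192, 0.0457]
eef_rot: [0.001, 0.991, 0.132, 0.0]
contact_force: [-5.4, 4.2, 20.0]
opening: 0.0002
t: 11.5
tcp_pos: [0.4173, -0.3922, 0.1939]
eef_rot: [0.001, 0.992, 0.129, 0.0]
contact_force: [0.8, 0.7, -0.6]
opening: 0.0001
129 40 hub [ 0.6023 -0.0478  0.1112] tab [ 0.5299 -0.0799  0.111 ]
mark_cross 0.63 [ 0.7932 -0.0419  0.0076] r 0.191 ang 0.031
mark_cross 0.52 [ 0.6815 -0.0075  0.0725] r 0.089 ang 0.471
mark_bar 0.63 [0.6515 0.0256 0.0732] r 0.088 ang 0.98
mark_ring 0.58 [ 0.646  -0.124   0.0732] r 0.088 ang -1.051
mark_dot 0.51 [ 0.6774 -0.094   0.0734] r 0.088 ang -0.551
mark_dot 0.39 [ 0.4091 -0.4386  0.0556] r 0.436 ang -2.03
pointer ang 0.418 r 0.079
0.46 [ 0.47635901 -0.31774637  0.05221715]
```

View pics/scene5.png

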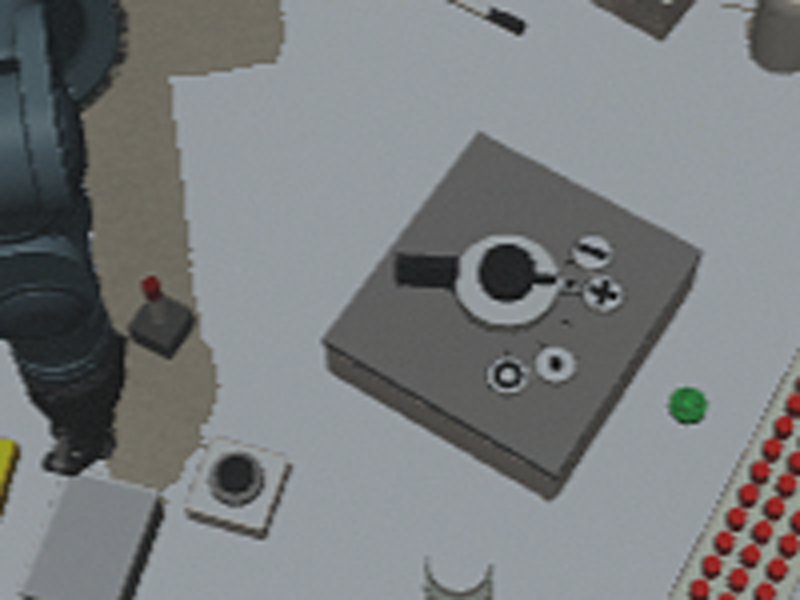

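The pointer (nose at (545,280)) is still on the cross (603,293). The key at (236,475) is up at z 0.052, and the arm is clear of everything.

```bash
python3 -c "from bench import manip; print(manip.job_done())"
```

```text
the job is handed in; nothing more can be done
None
```

I turned the turret to the cross with the shut fingertips, pushing one face of the tab, and only then pressed the read key and let it spring back. I handed the job in at about 11.5 s of the allowed 45 s; no verdict was reported.

- **Pointer:** it stayed on the cross after I let go. The last bearings were 0.42 rad for the pointer and 0.44 to 0.47 for the cross, a miss of about 2 to 5 mm against the 11 mm allowed.
- **Key:** the force rose from 4 N to 20 N with almost no further travel, so it was on its stop. Afterwards its top was back at 52 mm. I inferred full travel from force and fingertip height, because the joint value can't be read.
- **Markers and bystanders:** all four markers were still in their wells. The bystanders visible in the last picture looked in place, though I did not re-measure each one. The robot was touching nothing.
- **Disagreements:** the two cameras differed by about 6 to 10 mm in y. I used the scene camera, because its projection of the fingertip matched the known tool position. The networks sometimes reported the green look-alike as the cross and the yellow one as the key; I ruled these out by position.

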